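# Take the lens cartridge out of the laser's optics carriage

## Robot

A 7-joint arm with a two-finger parallel gripper is mounted at the origin on the work surface. World frame = base frame: x ahead of the robot, y to its left, z up, the work surface at z = 0. Lengths are in m, angles in rad, forces in N, time in s.
With the tool pointing down it reaches from about 0.4 to 0.85 m from the base axis. Payload 10.4 kg.
Tool frame: the origin (TCP) lies at the very end of the fingers, on their centre line; the grasp point (between the pads) lies r.grasp_offset behind it (r.grasp_offset is the distance from the TCP to the grasp point, in m); z points along the fingers, y is the direction in which the jaws open and shut (so a half turn about z gives the same grasp; the last joint's range is limited). The gripper opens to 87 mm and grips with 3 to 60 N. Pads are 19 mm wide; open, the fingers measure 117 mm over their backs; the gripper's body (75 mm by 190 mm) begins 51 mm behind the grasp point.
Start: joints at [-1.356, 0.332, -0.065, 1.46, 0.022, 1.35, -0.088], TCP at [0.147, 0.607, 0.223] pointing down, gripper open.
Joint ranges: [-2.6, 2.6], [-0.5, 2.12], [-1.47, 1.34], [0.16, 2.42], [-1.27, 4.41], [0.06, 2.06], [-2.6, 2.6]. Speed limits (rad/s): [2.22, 2.22, 2.79, 2.79, 3.14, 3.14, 3.14].

## Interface

Orientations are given as a unit quaternion [x, y, z, w].
In Python, from bench import read_state, cams, job, r gives the robot as it stands. The module is installed in compiled form; this text tells all that it offers.
- The arm moves only by the tool arm_command, never from a script. Its argument "increments" is a list of rows, each an object of numbers: "gripper": the opening in per cent of the stroke, from 0 (shut) to 100 (fully open); "dx", "dy", "dz": the shift along the tool's x, y, z in m; "spin": the turn about the tool's z in degrees. In form: [{"gripper": .., "dx": .., "dy": .., "dz": .., "spin": ..}, ...]. A call has exactly 8 rows; each row shifts and turns the commanded pose from where the row before left it, along the tool's axes as they then stand; what a row does not reach is not made up. A row lasts 1/8 s, in which the tool goes at most 62.5 mm and 10.7 degrees, less where a joint would pass 70% of its speed; a pose out of reach is approached as far as the arm can. A call with a gripper value outside its range is refused whole. The fingers move at their own pace and stop on an object; "grip_force" is the grip in N (left out, the last holds). Time passes only in rows, so rows that do not move let the fingers close, or fill a call up. It gives the time, the measured TCP pose, the force and the opening at its end, in the units of the state.
- read_state(): the state, without advancing time (a new reading comes with each control period).
- cams.camera(name): name is "side" or "top" or "wrist"; returns the picture (420x560x3 uint8, red, green, blue); there is no depth.
- cams.camera_info(name): a dict with "K" (3x3 intrinsics, pixels), "rvec" (rotation vector, rad) and "tvec" (3), from world to camera coordinates, as OpenCV has them. Camera axes: x right, y down, z forward; pixel columns grow to the right and rows downward; lengths in m; the calibration is good to about 2 mm. A picture is of the moment at which its call begins: read the wrist's pose just before it. camera_info takes no time and is no camera call; for the wrist camera it gives the pose at the moment of the call.
- job.close_job(): hands the job in, once; it reports no verdict.
The state is a dict: "time": time; "joint_positions": joint angles; "joint_vel": joint speeds; "joint_torque": joint torques, N m; "ee_pos": TCP position; "eef_rot": TCP orientation; "ft_force": force on the tool from outside, world axes, zero at the start; "torque": the same for the moment, N m; "width": finger opening in m.
Only numpy, scipy, OpenCV 4.12 (cv2) and the standard library are available. Lean on these libraries where they do the work, as an engineer would, in place of code of your own. Each camera call takes 0.05 s, during which the arm holds its last target.

## Task

Take the orange-handled lens cartridge out of the grey optics carriage and stand it upright in the empty bay of the blue tray. Press the red release button fully down first (it stays down), then push the cartridge down against its spring until it bottoms, turn it a quarter turn anticlockwise seen from above while keeping it down, and lift it straight out. Feel your way and never force it: press, turn and set it down gently, and leave everything else where it is.

Things in the scene. Friction and masses are not known exactly. Their poses are not given: they have to be found in the camera images.
- cartridge: Lens cartridge, loose, about 0.16 kg, 77 mm tall. Origin: centre of its underside, z up its axis. Dark barrel 34 mm across, 36 mm tall; two brass lugs along its +x and -x, to 27 mm from the axis, 10 mm wide, 10 to 16 mm above the origin; orange grip bar on top. Starts locked in the mount: its x along the mount's x, origin 43 mm above the mount's.
- grip_bar (a point): Point on the cartridge's axis in the orange grip bar, 65 mm above the cartridge's origin: the height to grip at. The bar is 46 mm long (cartridge x), 16 mm thick (cartridge y) and reaches from 49 to 77 mm above the origin; fingers close along y. Axes as the cartridge's.
- mount: Grey optics carriage, fixed. Origin on the bayonet's axis at table height, z up. Block 90 x 90 mm about the axis, its +x side lengthened to 80 mm from the axis; top face 64 mm high. Red dots mark the locked line (+x, -x), green dots the open line (+y, -y), where the lugs pass up between the lips. While the button is up a pin blocks the turn.
- well_mouth (a point): On the bayonet's axis at the mount's top face (64 mm high): mouth of a 60 mm well with steel lips. A spring lifts the locked cartridge (4.8 N, plus 0.4 N per mm pushed) behind a tooth under the lips. Passing below it takes a push of 3 to 16 mm, unseen and different each time; 2 mm deeper is a rigid seat, felt as a sharp rise above 5 to 12 N. Turned too high, it jams.
- well_seat (a point): On the bayonet's axis, 31 mm above the mount's origin, about where the cartridge's underside seats (7 mm either way). Kept down, the cartridge turns anticlockwise from above; its lugs are free of the lips from 82 degrees and meet a firm stop at about 95. Let up there, it rises to 5 mm above its locked height and lifts straight out, clear of the top face after 21 mm.
- release_top (a point): Centre of the top of the red release button, 22 mm across; at the mount's (62, 14) mm and 86 mm high when up, 68 mm when fully down (axes as the mount's). Straight-down press.
- release (a joint): Travel of the release button in m: 0 up, 0.018 fully down against a hard stop. About 4 N moves it; it stays where it is left. The pin is out of the way from 0.016.
- tray: Blue open tray, fixed, 104 mm (x) by 199 mm (y), walls 5 mm thick and 16 mm high, floor 5 mm thick, with one wall across the middle that makes two bays, each 94 by 92 mm inside. Origin: centre of its underside.
- empty_bay (a point): Centre of the floor of the empty bay (5 mm above the table), on the tray's +y side; axes as the tray's.
- spare_cell: Spare lens in a brass ring, 38 mm across, 12 mm high, lying in the tray's other bay. Leave alone.
- cleaner: White bottle, 52 mm across, 140 mm tall. Leave alone.
- jar: Amber jar with steel lid, 60 mm across, 75 mm tall. Leave alone.
- driver: Screwdriver lying on the table. Leave alone.
- figure: Small blue printed figure, 36 mm across, 50 mm tall. Leave alone.
- plybox: Open plywood box, 90 x 70 x 60 mm. Leave alone.
- tape: Yellow tape measure, 60 x 50 x 35 mm. Leave alone.
Not all that is in view belongs to the job. Leave any white look-alike of the cartridge alone.

How it is judged:
On the way, in this order (a step that is already met when the one before it is completed fails the run):
1. the release button is fully down while the cartridge still sits locked in the mount (value of joint release above 0.016 m and angle between the x axis of cartridge and the x axis of mount, either way round below 0.25 rad and z of cartridge in the frame of mount below 0.046 m), for 0.1 s.
2. the cartridge has been turned a quarter turn, still in the mount (angle between the x axis of cartridge and the x axis of mount, either way round above 1.4 rad and horizontal distance between cartridge and mount below 0.006 m and z of cartridge in the frame of mount below 0.052 m), for 0.1 s.
At the end, for the whole second after the job is handed in: The cartridge stands upright (within 0.1 rad) and still on the floor of the tray's empty bay, its axis within 30 mm of the bay's centre in the tray's x and y, its underside within 3 mm of the floor (x of cartridge in the frame of empty_bay between -0.03 and 0.03 m and y of cartridge in the frame of empty_bay between -0.03 and 0.03 m and z of cartridge in the frame of empty_bay below 0.003 m and angle between cartridge's own z axis and vertical below 0.1 rad and linear speed of cartridge below 0.02 m/s); the robot touches nothing.
It fails at once if the cartridge is forced against the mount (contact forces on it together more than 40 N) (contact force between cartridge and mount above 40 N).
It fails at once if the mount or its button is pressed by the robot with more than 40 N (contact force between the arm and mount above 40 N).
It fails at once if the cartridge is set down hard (more than 40 N on the tray) (contact force between cartridge and tray above 40 N).
It fails at once if the cartridge is dropped: let go away from the mount while more than 12 mm above the bay's floor (contact force between the fingers and cartridge below 0.05 N and horizontal distance between cartridge and mount above 0.05 m and z of cartridge in the frame of empty_bay above 0.012 m).
It fails at once if a bystander is moved by more than 20 mm (distance of any of spare_cell, cleaner, jar, driver, figure, plybox, tape from where it was at the start of the episode above 0.02 m).
It also fails if it takes over 72 s, if anything falls off the work surface, if the arm or the gripper's body presses on something with over 40 N, if the wrist force passes 120 N, or if a joint passes its speed limit or range.

## Working session

There is one attempt and no reset: what is moved stays moved. The work goes in short steps, Python scripts to look and compute and a tool call to move; the robot and the scene stay as the last step left them, time stands still between calls to the robot, and variables do not carry over. Pictures are saved under pics/ and viewed, and the job is handed in when it is done.

Besides the shell and the picture viewer there is one more tool, called after "Request:" in YAML: its name, and indented under it one key for each argument. arm_command: Moves the arm, as the interface text tells. Its arguments: {"type":"object","properties":{"increments":{"type":"array","items":{"type":"object","properties":{"gripper":{"type":"number"},"dx":{"type":"number"},"dy":{"type":"number"},"dz":{"type":"number"},"spin":{"type":"number"}}}},"grip_force":{"type":"number"}},"required":["increments"]}

```bash
mkdir -p pics; ls; cat > look.py <<'E'
import sys,cv2,numpy as np
from bench import read_state,cams,r
tag=sys.argv[1]
for n in sys.argv[2:]:
    im=cams.camera(n); cv2.imwrite(f'pics/{tag}_{n}.png',im[:,:,::-1])
E
python3 - <<'E'
from bench import read_state,cams,r
import numpy as np
s=read_state();print({k:np.round(v,3).tolist() for k,v in s.items()}, r.grasp_offset)
for n in['side','top','wrist']:
    i=cams.camera_info(n);print(n,{k:np.round(v,3).tolist() for k,v in i.items() if k in('K','rvec','tvec')})
E
python3 look.py a side top wrist
```

```text
pics
{'time': 0.0, 'joint_positions': [-1.356, 0.333, -0.065, 1.461, 0.022, 1.35, -0.088], 'joint_vel': [-0.002, -0.0, -0.001, -0.001, -0.001, -0.002, -0.001], 'joint_torque': [-0.0, -62.326, 0.024, -38.99, -0.061, 0.04, 0.0], 'ee_pos': [0.147, 0.607, 0.222], 'eef_rot': [0.119, 0.993, -0.001, -0.0], 'ft_force': [-0.196, 0.122, -0.255], 'torque': [0.012, -0.013, -0.046], 'width': 0.087} 0.0187
side {'K': [[422.176, 0.0, 284.004], [0.0, 422.176, 211.208], [0.0, 0.0, 1.0]], 'rvec': [2.261, -0.551, 0.23], 'tvec': [-0.485, 0.248, 0.972]}
top {'K': [[484.991, 0.0, 281.727], [0.0, 484.991, 218.799], [0.0, 0.0, 1.0]], 'rvec': [2.151, -2.198, 0.071], 'tvec': [0.021, 0.536, 1.503]}
wrist {'K': [[355.378, 0.0, 281.114], [0.0, 355.378, 212.745], [0.0, 0.0, 1.0]], 'rvec': [-2.276, -1.792, -0.264], 'tvec': [-0.623, -0.036, 0.392]}
```

View pics/a_side.png

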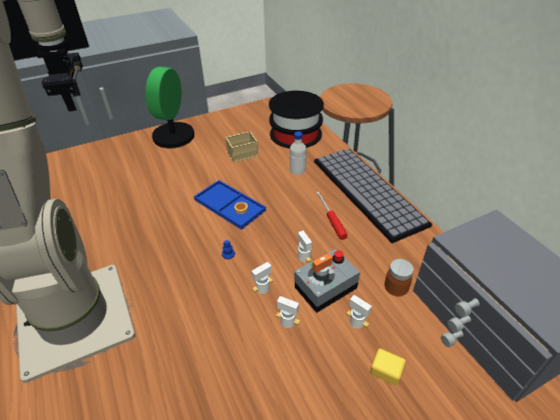

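View pics/a_top.png

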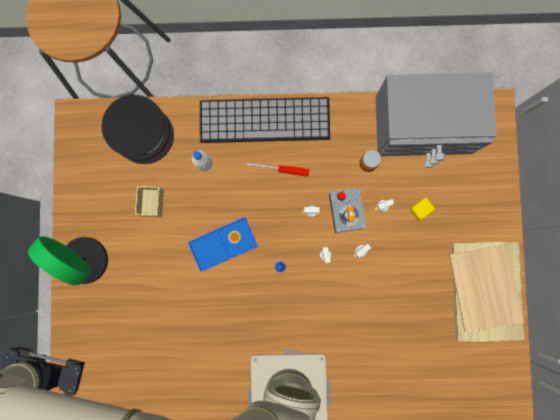

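View pics/a_wrist.png

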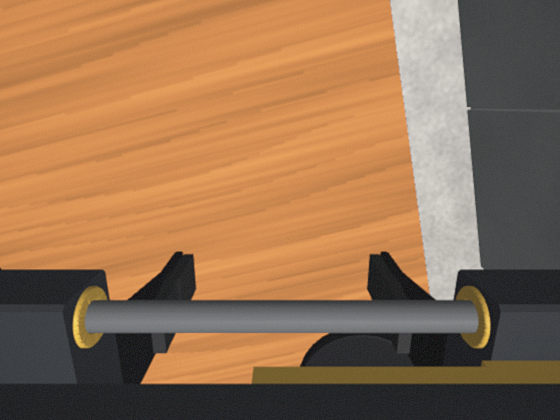

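The side view shows the carriage at about (327,278), with the orange bar at (322,263), the red button at (339,257) and the tray at (230,204). In the top view the carriage is at (348,210), the button at (341,196) and the tray at (223,244), with its left (+y) bay empty. Next I measure these.

```bash
cat > h.py <<'E'
import cv2,numpy as np
from bench import read_state,cams,r
def info(n):
    i=cams.camera_info(n);R=cv2.Rodrigues(np.array(i['rvec'],float))[0];return np.array(i['K']),R,np.array(i['tvec'],float).ravel()
def ray(I,p):
    K,R,t=I;d=R.T@np.linalg.inv(K)@np.array([p[0],p[1],1.]);return -R.T@t,d/np.linalg.norm(d)
def plane(I,p,z):
    c,d=ray(I,p);return c+d*(z-c[2])/d[2]
def tri(obs):
    A=np.zeros((3,3));b=np.zeros(3);L=[]
    for I,p in obs:
        c,d=ray(I,p);M=np.eye(3)-np.outer(d,d);A+=M;b+=M@c;L.append((c,M))
    x=np.linalg.solve(A,b);return x,[float(np.linalg.norm(M@(x-c))) for c,M in L]
def proj(I,X):
    K,R,t=I;u=K@(R@np.array(X)+t);return u[:2]/u[2]
def blobs(im,lo,hi,amin=10):
    h=cv2.cvtColor(im,cv2.COLOR_RGB2HSV);m=cv2.inRange(h,np.array(lo),np.array(hi))
    n,l,s,c=cv2.connectedComponentsWithStats(m)
    return m,[(int(s[i,4]),c[i].round(1).tolist(),s[i,:4].tolist()) for i in range(1,n) if s[i,4]>=amin]
E
python3 - <<'E'
from h import *
for n in['side','top']:
    im=cv2.imread(f'pics/a_{n}.png')[:,:,::-1].copy()
    print(n,'blue',blobs(im,(108,150,60),(125,255,255),60)[1])
    for nm,lo,hi in[('red',(0,200,100),(3,255,255)),('red2',(174,200,100),(180,255,255)),('or',(7,215,190),(14,255,255))]:
        print(nm,blobs(im,lo,hi,15)[1][:25])
    x0,y0,w=(290,235,80) if n=='side' else (310,175,80)
    cv2.imwrite(f'pics/b_{n}.png',cv2.resize(im[y0:y0+w,x0:x0+w,::-1],None,fx=7,fy=7,interpolation=cv2.INTER_CUBIC))
E
```

```text
side blue [(1569, [228.9, 203.4], [195, 181, 70, 48]), (149, [227.4, 250.2], [222, 241, 13, 18])]
red [(107, [309.0, 137.1], [302, 131, 15, 13]), (141, [284.5, 137.7], [276, 132, 18, 12]), (216, [336.7, 225.0], [327, 211, 20, 28]), (52, [338.3, 255.9], [335, 251, 8, 10])]
red2 []
or []
top blue []
red [(97, [292.4, 170.5], [279, 167, 29, 8]), (25, [341.3, 195.6], [338, 193, 7, 6])]
red2 []
or []
```

View pics/b_side.png

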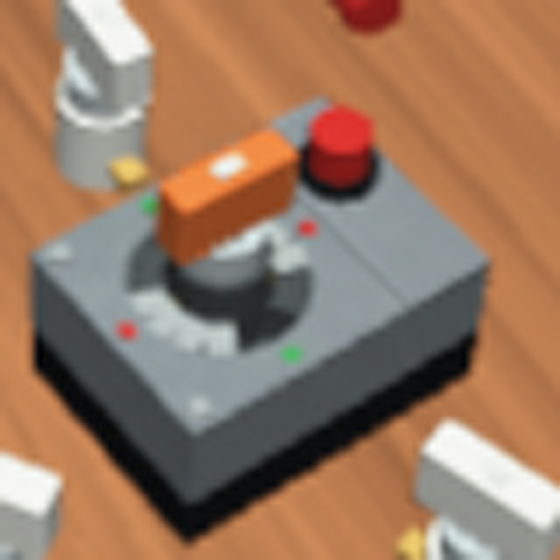

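View pics/b_top.png

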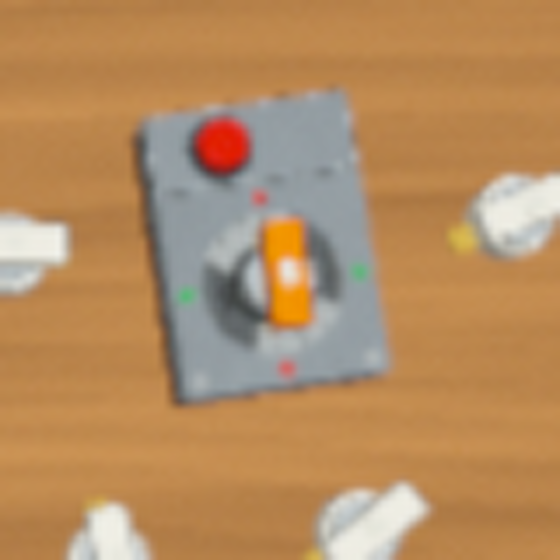

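The crops show the carriage with its red dots, green dots, orange bar and red button clearly. In the top crop the red dots are at (260,197) and (287,368), and the green dots at (186,296) and (360,271). I triangulate each of them.

```bash
python3 - <<'E'
from h import *
S,T=info('side'),info('top')
s=lambda x,y:(290+(x+.5)/7-.5,235+(y+.5)/7-.5)
t=lambda x,y:(310+(x+.5)/7-.5,175+(y+.5)/7-.5)
P={}
for k,a,b in[('red+',(307,229),(260,197)),('red-',(127,331),(287,368)),('gr-y',(292,354),(360,271)),('gr+y',(150,205),(186,296)),('button',(342,128),(221,144)),('bartop',(229,166),(289,272))]:
    x,e=tri([(S,s(*a)),(T,t(*b))]);P[k]=x;print(k,x.round(4),np.round(e,4), 'top@64',plane(T,t(*b),.064).round(4),'side@64',plane(S,s(*a),.064).round(4))
c=np.mean([P[k] for k in('red+','red-','gr-y','gr+y')],0)
print('c',c)
d=P['red+']-P['red-'];e=P['gr+y']-P['gr-y'];print(np.degrees(np.arctan2(d[1],d[0])),np.degrees(np.arctan2(-e[0],e[1])),np.linalg.norm(d),np.linalg.norm(e))
# tray
for n,I in(('side',S),('top',T)):
    im=cv2.imread(f'pics/a_{n}.png')[:,:,::-1].copy()
    h=cv2.cvtColor(im,cv2.COLOR_RGB2HSV)
    m=cv2.inRange(h,np.array((104,150,40)),np.array((130,255,255)))
    cs=cv2.findContours(m,cv2.RETR_EXTERNAL,cv2.CHAIN_APPROX_NONE)[0]
    c=max(cs,key=cv2.contourArea)
    if n=='top':
        r_=cv2.minAreaRect(c);q=cv2.boxPoints(r_);print(q)
        W=[plane(I,p,.016)[:2].round(4) for p in q];print('tray corners',W,np.mean(W,0))
    else:
        q=cv2.approxPolyDP(cv2.convexHull(c),4,True)[:,0];print(q);print([plane(I,p,.016)[:2].round(4).tolist() for p in q])
    x,y,w,hh=cv2.boundingRect(c);print(x,y,w,hh)
    cv2.imwrite(f'pics/c_{n}.png',cv2.resize(im[y-5:y+hh+5,x-5:x+w+5,::-1],None,fx=7,fy=7,interpolation=cv2.INTER_CUBIC))
E
```

```text
red+ [ 0.5784 -0.1907  0.0661] [0.0005 0.0005] top@64 [ 0.5782 -0.1907  0.064 ] side@64 [ 0.5799 -0.1895  0.064 ]
red- [ 0.5036 -0.2     0.0662] [0.0006 0.0006] top@64 [ 0.5032 -0.2001  0.064 ] side@64 [ 0.505  -0.1988  0.064 ]
gr-y [ 0.5454 -0.2332  0.0671] [0.001 0.001] top@64 [ 0.5448 -0.2332  0.064 ] side@64 [ 0.5478 -0.2316  0.064 ]
gr+y [ 0.5362 -0.1573  0.0665] [0.001 0.001] top@64 [ 0.5356 -0.1571  0.064 ] side@64 [ 0.5383 -0.1558  0.064 ]
button [ 0.6005 -0.1726  0.0872] [0.0017 0.0017] top@64 [ 0.6019 -0.1744  0.064 ] side@64 [ 0.6149 -0.1566  0.064 ]
bartop [ 0.541  -0.1952  0.1227] [0.0012 0.0012] top@64 [ 0.545  -0.2023  0.064 ] side@64 [ 0.5711 -0.1533  0.064 ]
c [ 0.54091154 -0.19529644  0.06647011]
7.1128949170652636 6.897040650571424 0.07543681393827767 0.07640862915985465
[[195 196]
 [220 181]
 [264 210]
 [241 228]]
[[0.3838, 0.2685], [0.4759, 0.3011], [0.5405, 0.1162], [0.4531, 0.0792]]
195 181 70 48
[[187.58765 242.07217]
 [244.18558 216.91753]
 [256.9691  245.68039]
 [200.37115 270.83502]]
tray corners [array([0.4702, 0.3079]), array([0.5457, 0.1281]), array([0.4541, 0.0892]), array([0.3792, 0.2682])] [0.4623  0.19835]
189 218 68 53
```

View pics/c_top.png

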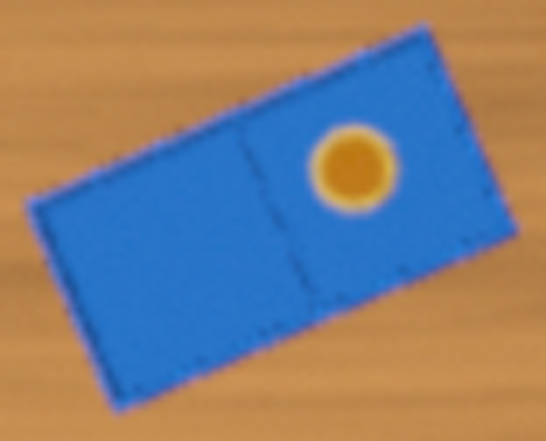

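Top and side agree:
- Mount axis about (0.541,-0.195), yaw 7.0°, top face at 66 mm measured (64 given).
- Button at (0.6005,-0.173), 87 mm high.
- Bar top at 0.123.
- Tray centre about (0.462,0.195), yaw 23°, so the empty bay is near (0.444,0.241).

Now I plan the approach.

```bash
cat > plan.py <<'E'
from h import *
from scipy.spatial.transform import Rotation as Ro
def plan(P,yawy,n,show=True):
    """rows from now to TCP P with tool y axis at yawy deg; returns per-row tool shift"""
    s=read_state();R=Ro.from_quat(s['eef_rot']).as_matrix();p=np.array(s['ee_pos'])
    y0=np.degrees(np.arctan2(R[1,1],R[0,1]));sp=-(yawy-y0)  # spin + = cw from above
    D=(np.array(P)-p)/n
    print('now',p.round(4),'yaw',round(y0,2),'tilt',R[2].round(4),'spin total',round(sp,2))
    for i in range(n):
        a=np.radians(y0-sp/n*i);ty=np.array([np.cos(a),np.sin(a),0]);tz=np.array([0,0,-1]);tx=np.cross(ty,tz)
        print(np.round([D@tx,D@ty,D@tz],4),round(sp/n,2))
    K,Rc,t=info('wrist');print('cam',(R.T@((-Rc.T@t)-p)).round(3))
E
python3 -c "
from plan import *
plan((.545,-.190,.222),-83,16)"
```

```text
now [0.1472 0.6071 0.222 ] yaw 76.37 tilt [-0.    -0.001 -1.   ] spin total 159.37
[-0.0359 -0.0426 -0.    ] 9.96
[-0.0427 -0.0357 -0.    ] 9.96
[-0.0483 -0.0278 -0.    ] 9.96
[-0.0523 -0.019  -0.    ] 9.96
[-0.0548 -0.0097 -0.    ] 9.96
[-0.0557 -0.     -0.    ] 9.96
[-0.0549  0.0096 -0.    ] 9.96
[-0.0524  0.0189 -0.    ] 9.96
[-0.0483  0.0277 -0.    ] 9.96
[-0.0428  0.0356 -0.    ] 9.96
[-0.036   0.0425 -0.    ] 9.96
[-0.0281  0.0481 -0.    ] 9.96
[-0.0193  0.0522 -0.    ] 9.96
[-0.01    0.0548 -0.    ] 9.96
[-0.0004  0.0557 -0.    ] 9.96
[ 0.0092  0.0549 -0.    ] 9.96
cam [ 0.08  -0.001 -0.163]
```

Request:
arm_command:
  increments:
    - {"gripper":0,"dx":-0.036,"dy":-0.0425,"dz":0,"spin":10}
    - {"gripper":0,"dx":-0.0425,"dy":-0.0355,"dz":0,"spin":10}
    - {"gripper":0,"dx":-0.048,"dy":-0.028,"dz":0,"spin":10}
    - {"gripper":0,"dx":-0.052,"dy":-0.019,"dz":0,"spin":10}
    - {"gripper":0,"dx":-0.055,"dy":-0.0095,"dz":0,"spin":10}
    - {"gripper":0,"dx":-0.0555,"dy":0,"dz":0,"spin":10}
    - {"gripper":0,"dx":-0.055,"dy":0.0095,"dz":0,"spin":10}
    - {"gripper":0,"dx":-0.0525,"dy":0.019,"dz":0,"spin":10}
  grip_force: 20

```text
time: 1.15
ee_pos: [0.3453, 0.207, 0.2225]
eef_rot: [0.731, 0.682, 0.0, -0.0]
ft_force: [1.3, 0.5, 0.3]
width: 0.015
```

```bash
python3 -c "
from plan import *
plan((.545,-.190,.222),-83,8)"
```

```text
now [0.3453 0.207  0.2225] yaw -3.94 tilt [ 5.e-04  0.e+00 -1.e+00] spin total 79.06
[-0.0478  0.0283  0.0001] 9.88
[-0.0422  0.0361  0.0001] 9.88
[-0.0354  0.0428  0.0001] 9.88
[-0.0275  0.0483  0.0001] 9.88
[-0.0188  0.0523  0.0001] 9.88
[-0.0096  0.0547  0.0001] 9.88
[-0.0001  0.0556  0.0001] 9.88
[0.0095 0.0547 0.0001] 9.88
cam [ 0.079 -0.    -0.163]
```

Request:
arm_command:
  increments:
    - {"gripper":0,"dx":-0.048,"dy":0.028,"dz":0,"spin":9.9}
    - {"gripper":0,"dx":-0.042,"dy":0.036,"dz":0,"spin":9.9}
    - {"gripper":0,"dx":-0.0355,"dy":0.043,"dz":0,"spin":9.9}
    - {"gripper":0,"dx":-0.0275,"dy":0.048,"dz":0,"spin":9.9}
    - {"gripper":0,"dx":-0.019,"dy":0.0525,"dz":0,"spin":9.9}
    - {"gripper":0,"dx":-0.0095,"dy":0.055,"dz":0,"spin":9.9}
    - {"gripper":0,"dx":0,"dy":0.0555,"dz":0,"spin":9.9}
    - {"gripper":0,"dx":0.0095,"dy":0.055,"dz":0,"spin":9.8}

```text
time: 2.15
ee_pos: [0.5471, -0.1892, 0.2225]
eef_rot: [0.998, 0.061, 0.0, -0.0]
ft_force: [0.5, -0.5, 0.8]
width: 0.0006
```

```bash
python3 -c "
from plan import *
plan((.6,-.173,.10),-83,4)
I=info('wrist')
im=cams.camera('wrist');cv2.imwrite('pics/w1.png',im[:,:,::-1])
np.savez('w1.npz',K=I[0],R=I[1],t=I[2])
for n,X in (('c',(.541,-.195,.064)),('but',(.6005,-.173,.086)),('bar',(.541,-.195,.12))):print(n,proj(I,X))"
```

```text
now [ 0.5471 -0.1892  0.2225] yaw -82.99 tilt [ 5.e-04 -1.e-04 -1.e+00] spin total 0.01
[ 0.0136 -0.0024  0.0306] 0.0
[ 0.0136 -0.0024  0.0306] 0.0
[ 0.0136 -0.0024  0.0306] 0.0
[ 0.0136 -0.0024  0.0306] 0.0
cam [ 0.08   0.001 -0.163]
c [285.20261071 201.56575661]
but [268.16780469 136.32009024]
bar [286.03649697 220.14351227]
```

View pics/w1.png

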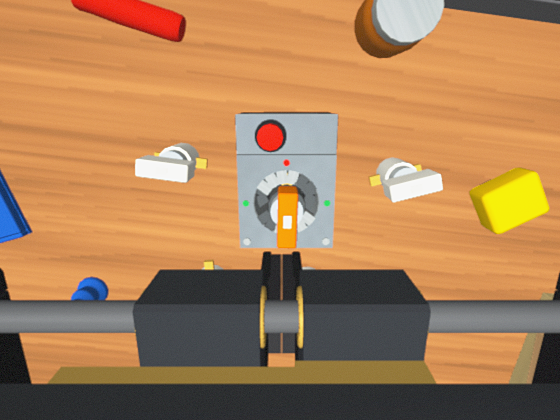

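The wrist picture shows the button at (270,136), the green dots at (246,203) and (327,203), and the bar at about (287,217). All lie within 2 px of the prediction. I refine these points.

```bash
cat > meas.py <<'E'
from h import *
d=np.load('w1.npz');I=(d['K'],d['R'],d['t'])
im=cv2.imread('pics/w1.png')[:,:,::-1].copy()
def near(bs,p):return min(bs,key=lambda b:np.hypot(b[1][0]-p[0],b[1][1]-p[1]))
red=blobs(im,(0,170,90),(4,255,255),4)[1];gr=blobs(im,(50,90,80),(80,255,255),3)[1];orr=blobs(im,(8,200,150),(18,255,255),100)[1]
b=near(red,(270,136));rd=near(red,(286,162));g1=near(gr,(246,203));g2=near(gr,(327,203));o=near([q for q in orr if q[2][0]>260],(287,217))
print(b,rd,g1,g2,o)
B=plane(I,b[1],.086);G1=plane(I,g1[1],.064);G2=plane(I,g2[1],.064);print('button',B.round(4),'axis',((G1+G2)/2).round(4),'sep',np.linalg.norm(G1-G2),'yaw',np.degrees(np.arctan2(-(G1-G2)[0],(G1-G2)[1])),'red',plane(I,rd[1],.064).round(4))
for nm,c in(('barcorners',[(278,185),(298,185),(278,248),(298,248)]),):print([plane(I,p,.12)[:2].round(4).tolist() for p in c])
# heights from two views (top + wrist)
T=info('top');t=lambda x,y:(310+(x+.5)/7-.5,175+(y+.5)/7-.5)
S=info('side');s=lambda x,y:(290+(x+.5)/7-.5,235+(y+.5)/7-.5)
print('but3',tri([(S,s(342,128)),(T,t(221,144)),(I,b[1])]))
print('bar white3',tri([(S,s(229,166)),(T,t(289,272)),(I,(287,222))]))
print('g3',tri([(S,s(292,354)),(T,t(360,271)),(I,g2[1])])[0],tri([(S,s(150,205)),(T,t(186,296)),(I,g1[1])])[0])
E
python3 meas.py
```

```text
(571, [269.5, 136.9], [256, 123, 27, 28]) (24, [286.0, 162.3], [284, 160, 5, 6]) (32, [245.4, 202.8], [243, 200, 6, 7]) (31, [326.7, 202.6], [324, 200, 7, 6]) (237, [289.5, 203.4], [278, 186, 20, 62])
button [ 0.6002 -0.1741  0.086 ] axis [ 0.54   -0.1959  0.064 ] sep 0.07617623910360231 yaw 7.176914564401704 red [ 0.5776 -0.1911  0.064 ]
[[0.5682, -0.1854], [0.5701, -0.2005], [0.5168, -0.1916], [0.5188, -0.2075]]
but3 (array([ 0.6002998 , -0.17327028,  0.08773325]), [0.0014672330054433965, 0.001995671043433722, 0.0009114085454592513])
bar white3 (array([ 0.54077115, -0.19545861,  0.12315224]), [0.001153683587316762, 0.0012169375051963255, 0.0003397187830336157])
g3 [ 0.54546835 -0.23317359  0.0670434 ] [ 0.53610668 -0.15774424  0.06686287]
```

Request:
arm_command:
  increments:
    - {"gripper":0,"dx":0.0275,"dy":-0.0045,"dz":0.02,"spin":0}
    - {"gripper":0,"dx":0.027,"dy":-0.0045,"dz":0.03,"spin":0}
    - {"gripper":0,"dx":0,"dy":0,"dz":0.04,"spin":0}
    - {"gripper":0,"dx":0,"dy":0,"dz":0.03,"spin":0}
    - {"gripper":0,"dx":0,"dy":0,"dz":0.01,"spin":0}
    - {"gripper":0,"dx":0,"dy":0,"dz":0.004,"spin":0}
    - {"gripper":0,"dx":0,"dy":0,"dz":0.004,"spin":0}
    - {"gripper":0,"dx":0,"dy":0,"dz":0,"spin":0}

```text
time: 3.2
ee_pos: [0.5998, -0.1722, 0.0853]
eef_rot: [0.998, 0.064, 0.001, 0.0]
ft_force: [0.3, -0.1, 0.0]
width: 0.0003
```

Request:
arm_command:
  increments:
    - {"gripper":0,"dx":0,"dy":0.001,"dz":0,"spin":0}
    - {"gripper":0,"dx":0,"dy":0,"dz":0.002,"spin":0}
    - {"gripper":0,"dx":0,"dy":0,"dz":0.002,"spin":0}
    - {"gripper":0,"dx":0,"dy":0,"dz":0.002,"spin":0}
    - {"gripper":0,"dx":0,"dy":0,"dz":0.002,"spin":0}
    - {"gripper":0,"dx":0,"dy":0,"dz":0.002,"spin":0}
    - {"gripper":0,"dx":0,"dy":0,"dz":0.002,"spin":0}
    - {"gripper":0,"dx":0,"dy":0,"dz":0,"spin":0}

```text
time: 4.2
ee_pos: [0.599, -0.1733, 0.0722]
eef_rot: [0.998, 0.063, -0.0, 0.0]
ft_force: [1.1, 0.6, 2.0]
width: 0.0004
```

Request:
arm_command:
  increments:
    - {"gripper":0,"dx":0,"dy":0,"dz":0.001,"spin":0}
    - {"gripper":0,"dx":0,"dy":0,"dz":0.001,"spin":0}
    - {"gripper":0,"dx":0,"dy":0,"dz":0.001,"spin":0}
    - {"gripper":0,"dx":0,"dy":0,"dz":0,"spin":0}
    - {"gripper":0,"dx":0,"dy":0,"dz":0,"spin":0}
    - {"gripper":0,"dx":0,"dy":0,"dz":0,"spin":0}
    - {"gripper":0,"dx":0,"dy":0,"dz":0,"spin":0}
    - {"gripper":0,"dx":0,"dy":0,"dz":0,"spin":0}

```text
time: 5.2
ee_pos: [0.5993, -0.173, 0.0694]
eef_rot: [0.998, 0.063, -0.0, -0.0]
ft_force: [-0.4, 0.3, -0.1]
width: 0.0001
```

Request:
arm_command:
  increments:
    - {"gripper":0,"dz":0.001}
    - {"gripper":0,"dz":0}
    - {"gripper":0,"dz":0.0005}
    - {"gripper":0,"dz":0}
    - {"gripper":0,"dz":0.0005}
    - {"gripper":0,"dz":0}
    - {"gripper":0,"dz":0.0005}
    - {"gripper":0,"dz":0}

```text
validation failed for argument at $.in...
```

Request:
arm_command:
  increments:
    - {"gripper":0,"dx":0,"dy":0,"dz":0.001,"spin":0}
    - {"gripper":0,"dx":0,"dy":0,"dz":0,"spin":0}
    - {"gripper":0,"dx":0,"dy":0,"dz":0.0005,"spin":0}
    - {"gripper":0,"dx":0,"dy":0,"dz":0,"spin":0}
    - {"gripper":0,"dx":0,"dy":0,"dz":0.0005,"spin":0}
    - {"gripper":0,"dx":0,"dy":0,"dz":0,"spin":0}
    - {"gripper":0,"dx":0,"dy":0,"dz":0.0005,"spin":0}
    - {"gripper":0,"dx":0,"dy":0,"dz":0,"spin":0}

```text
time: 6.2
ee_pos: [0.5997, -0.173, 0.0682]
eef_rot: [0.998, 0.063, 0.0, -0.0]
ft_force: [-5.3, 2.2, 13.1]
width: 0.0004
```

The button bottomed at z=0.068, with the force rising to 13 N. I lift, open the gripper and go over the cartridge.

Request:
arm_command:
  increments:
    - {"gripper":0,"dx":0,"dy":0,"dz":-0.02,"spin":0}
    - {"gripper":100,"dx":0,"dy":0,"dz":-0.03,"spin":0}
    - {"gripper":100,"dx":0,"dy":0,"dz":-0.03,"spin":0}
    - {"gripper":100,"dx":-0.03,"dy":0.0075,"dz":0,"spin":0}
    - {"gripper":100,"dx":-0.031,"dy":0.0075,"dz":0,"spin":0}
    - {"gripper":100,"dx":0,"dy":0,"dz":0,"spin":0}
    - {"gripper":100,"dx":0,"dy":0,"dz":0,"spin":0}
    - {"gripper":100,"dx":0,"dy":0,"dz":0,"spin":0}

```text
time: 7.2
ee_pos: [0.5416, -0.1951, 0.1471]
eef_rot: [0.998, 0.064, 0.0, 0.0]
ft_force: [-0.2, -1.5, -0.5]
width: 0.0622
```

```bash
python3 look.py d wrist side top; python3 -c "
from plan import *
plan((.5405,-.1957,.0895),-82.9,4);print(read_state()['width'])
"
```

```text
now [ 0.5412 -0.1954  0.1469] yaw -82.69 tilt [-3.e-04  2.e-04 -1.e+00] spin total 0.21
[-0.0002  0.      0.0143] 0.05
[-0.0002  0.0001  0.0143] 0.05
[-0.0002  0.0001  0.0143] 0.05
[-0.0002  0.0001  0.0143] 0.05
cam [ 0.08   0.001 -0.163]
0.0746607214367807
```

View pics/d_wrist.png

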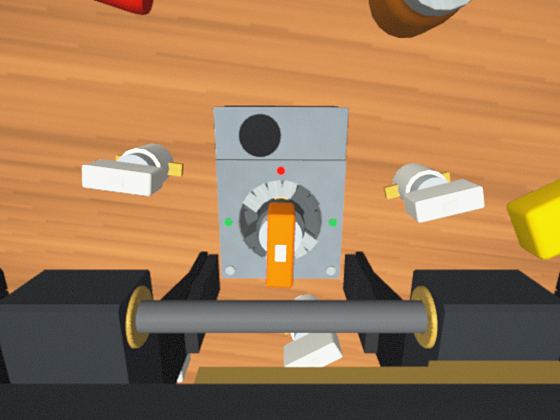

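View pics/d_side.png

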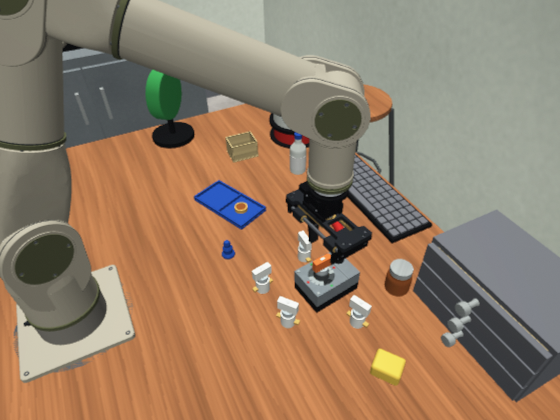

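The wrist picture shows the bar at (281,245), centred between the fingers at (207..355). The button now shows as a black disc at (260,135). I zoom in on that.

```bash
python3 - <<'E'
import cv2
import numpy as np
a=cv2.imread('pics/d_wrist.png')[90:200,210:360];b=cv2.imread('pics/d_side.png')[200:310,280:430]
cv2.imwrite('pics/d_z.png',cv2.resize(np.hstack([a,b]),None,fx=2.6,fy=2.6,interpolation=cv2.INTER_CUBIC))
E
```

```text
(no output)
```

View pics/d_z.png

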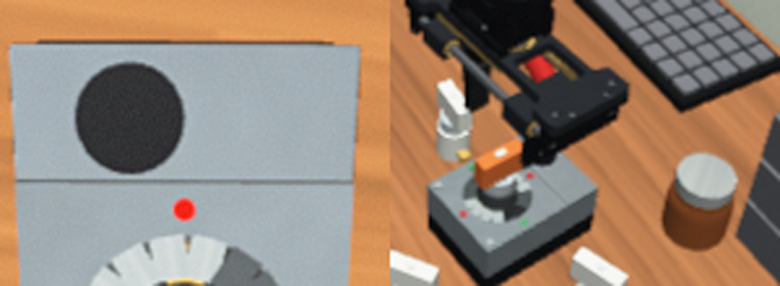

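The cap has sunk inside its black collar, which fits the fully-down TCP height of 68 mm. Now I descend onto the bar and close softly first.

Request:
arm_command:
  increments:
    - {"gripper":85,"dx":-0.0005,"dy":0,"dz":0.02,"spin":0.2}
    - {"gripper":85,"dx":0,"dy":0,"dz":0.02,"spin":0}
    - {"gripper":85,"dx":0,"dy":0,"dz":0.0125,"spin":0}
    - {"gripper":85,"dx":0,"dy":0,"dz":0.005,"spin":0}
    - {"gripper":10,"dx":0,"dy":0,"dz":0,"spin":0}
    - {"gripper":10,"dx":0,"dy":0,"dz":0,"spin":0}
    - {"gripper":10,"dx":0,"dy":0,"dz":0,"spin":0}
    - {"gripper":10,"dx":0,"dy":0,"dz":0,"spin":0}
  grip_force: 10

```text
time: 8.35
ee_pos: [0.5405, -0.1957, 0.0898]
eef_rot: [0.998, 0.062, 0.0, -0.0]
ft_force: [0.2, -0.1, 0.8]
width: 0.0417
```

Request:
arm_command:
  increments:
    - {"gripper":0,"dx":0,"dy":0,"dz":0,"spin":0}
    - {"gripper":0,"dx":0,"dy":0,"dz":0,"spin":0}
    - {"gripper":0,"dx":0,"dy":0,"dz":0,"spin":0}
    - {"gripper":0,"dx":0,"dy":0,"dz":0,"spin":0}
    - {"gripper":0,"dx":0,"dy":0,"dz":0,"spin":0}
    - {"gripper":0,"dx":0,"dy":0,"dz":0,"spin":0}
    - {"gripper":0,"dx":0,"dy":0,"dz":0,"spin":0}
    - {"gripper":0,"dx":0,"dy":0,"dz":0,"spin":0}
  grip_force: 40

```text
time: 9.35
ee_pos: [0.5404, -0.1956, 0.0895]
eef_rot: [0.998, 0.062, 0.0, -0.0]
ft_force: [-0.3, 3.3, 2.9]
width: 0.0252
```

```bash
cat > st.py <<'E'
from plan import *
s=read_state();R=Ro.from_quat(s['eef_rot']).as_matrix()
print(round(s['time'],2),np.round(s['ee_pos'],4),'yaw',round(np.degrees(np.arctan2(R[1,1],R[0,1])),2),'F',np.round(s['ft_force'],2),'T',np.round(s['torque'],2),round(s['width'],4))
E
python3 st.py; python3 look.py e wrist
```

```text
9.35 [ 0.5404 -0.1956  0.0895] yaw -82.92 F [-0.33  3.31  2.86] T [0.52 0.21 0.01] 0.0252
```

View pics/e_wrist.png

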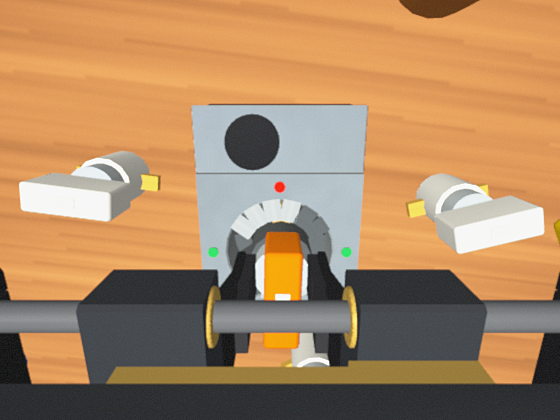

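```bash
python3 st.py; python3 - <<'E'
import cv2
a=cv2.imread('pics/e_wrist.png')[210:370,200:370]
cv2.imwrite('pics/e_z.png',cv2.resize(a,None,fx=3.5,fy=3.5,interpolation=cv2.INTER_CUBIC))
E
python3 look.py e side; python3 - <<'E'
import cv2
b=cv2.imread('pics/e_side.png')[220:310,280:380]
cv2.imwrite('pics/e_zs.png',cv2.resize(b,None,fx=6,fy=6,interpolation=cv2.INTER_CUBIC))
E
```

```text
9.4 [ 0.5404 -0.1957  0.0896] yaw -82.92 F [-0.09  2.1   2.11] T [ 0.49  0.27 -0.  ] 0.0255
```

View pics/e_z.png

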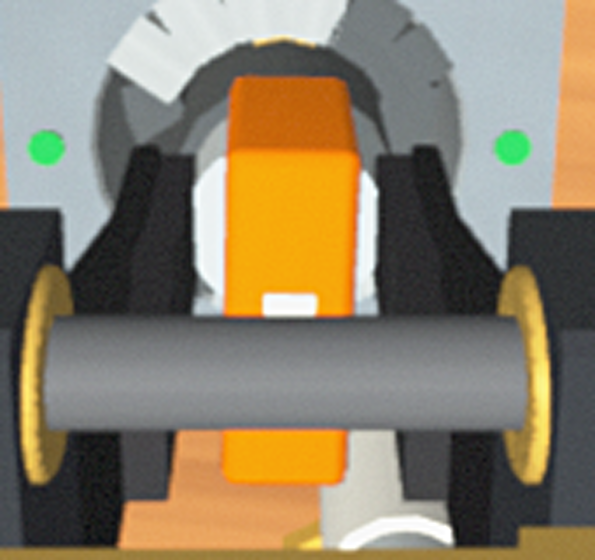

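View pics/e_zs.png

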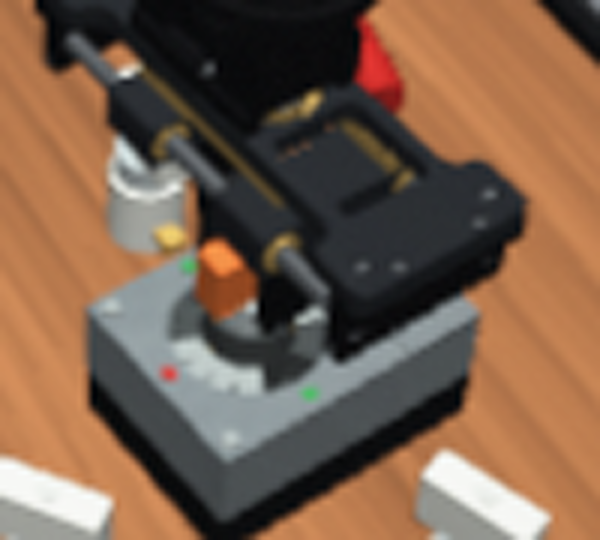

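The close-up shows the fingertips stopped on the white neck below the bar, at 25 mm width, so they are too low. I open, rise 6 mm and regrip.

Request:
arm_command:
  increments:
    - {"gripper":50,"dx":0,"dy":0,"dz":0,"spin":0}
    - {"gripper":50,"dx":0,"dy":0,"dz":-0.003,"spin":0}
    - {"gripper":50,"dx":0,"dy":0,"dz":-0.003,"spin":0}
    - {"gripper":10,"dx":0,"dy":0,"dz":0,"spin":0}
    - {"gripper":10,"dx":0,"dy":0,"dz":0,"spin":0}
    - {"gripper":10,"dx":0,"dy":0,"dz":0,"spin":0}
    - {"gripper":10,"dx":0,"dy":0,"dz":0,"spin":0}
    - {"gripper":10,"dx":0,"dy":0,"dz":0,"spin":0}
  grip_force: 10

```text
time: 10.45
ee_pos: [0.5402, -0.1955, 0.0955]
eef_rot: [0.998, 0.062, -0.0, -0.0]
ft_force: [-1.1, 1.4, 0.6]
width: 0.0164
```

Request:
arm_command:
  increments:
    - {"gripper":0,"dx":0,"dy":0,"dz":0,"spin":0}
    - {"gripper":0,"dx":0,"dy":0,"dz":0,"spin":0}
    - {"gripper":0,"dx":0,"dy":0,"dz":0,"spin":0}
    - {"gripper":0,"dx":0,"dy":0,"dz":0,"spin":0}
    - {"gripper":0,"dx":0,"dy":0,"dz":0,"spin":0}
    - {"gripper":0,"dx":0,"dy":0,"dz":0,"spin":0}
    - {"gripper":0,"dx":0,"dy":0,"dz":0,"spin":0}
    - {"gripper":0,"dx":0,"dy":0,"dz":0,"spin":0}
  grip_force: 40

```text
time: 11.45
ee_pos: [0.5402, -0.1956, 0.0954]
eef_rot: [0.998, 0.062, -0.0, -0.0]
ft_force: [-1.6, 4.0, 1.0]
width: 0.0158
```

```bash
python3 st.py
```

```text
11.45 [ 0.5402 -0.1956  0.0954] yaw -82.92 F [-1.58  3.98  1.  ] T [ 0.83  0.58 -0.01] 0.0158
```

The width of 15.8 mm matches the bar. I push down gently: 4 mm first, since the seat cannot come before 5 mm.

Request:
arm_command:
  increments:
    - {"gripper":0,"dx":0,"dy":-0.0002,"dz":0.0005,"spin":0}
    - {"gripper":0,"dx":0,"dy":0,"dz":0.0005,"spin":0}
    - {"gripper":0,"dx":0,"dy":0,"dz":0.001,"spin":0}
    - {"gripper":0,"dx":0,"dy":0,"dz":0.001,"spin":0}
    - {"gripper":0,"dx":0,"dy":0,"dz":0.001,"spin":0}
    - {"gripper":0,"dx":0,"dy":0,"dz":0,"spin":0}
    - {"gripper":0,"dx":0,"dy":0,"dz":0,"spin":0}
    - {"gripper":0,"dx":0,"dy":0,"dz":0,"spin":0}

```text
time: 12.45
ee_pos: [0.5404, -0.1957, 0.0916]
eef_rot: [0.998, 0.062, 0.0, 0.0]
ft_force: [-0.6, 1.4, 3.7]
width: 0.0159
```

Request:
arm_command:
  increments:
    - {"gripper":0,"dx":0,"dy":0,"dz":0.0005,"spin":0}
    - {"gripper":0,"dx":0,"dy":0,"dz":0.0005,"spin":0}
    - {"gripper":0,"dx":0,"dy":0,"dz":0,"spin":0}
    - {"gripper":0,"dx":0,"dy":0,"dz":0,"spin":0}
    - {"gripper":0,"dx":0,"dy":0,"dz":0,"spin":0}
    - {"gripper":0,"dx":0,"dy":0,"dz":0,"spin":0}
    - {"gripper":0,"dx":0,"dy":0,"dz":0,"spin":0}
    - {"gripper":0,"dx":0,"dy":0,"dz":0,"spin":0}

```text
time: 13.45
ee_pos: [0.5404, -0.1957, 0.0906]
eef_rot: [0.998, 0.062, 0.0, 0.0]
ft_force: [-0.4, 0.4, 4.3]
width: 0.0159
```

```bash
python3 st.py
```

```text
13.45 [ 0.5404 -0.1957  0.0906] yaw -82.93 F [-0.37  0.39  4.32] T [-0.19  0.15 -0.03] 0.0159
```

Request:
arm_command:
  increments:
    - {"gripper":0,"dx":0,"dy":0,"dz":0.0005,"spin":0}
    - {"gripper":0,"dx":0,"dy":0,"dz":0.0005,"spin":0}
    - {"gripper":0,"dx":0,"dy":0,"dz":0,"spin":0}
    - {"gripper":0,"dx":0,"dy":0,"dz":0,"spin":0}
    - {"gripper":0,"dx":0,"dy":0,"dz":0,"spin":0}
    - {"gripper":0,"dx":0,"dy":0,"dz":0,"spin":0}
    - {"gripper":0,"dx":0,"dy":0,"dz":0,"spin":0}
    - {"gripper":0,"dx":0,"dy":0,"dz":0,"spin":0}

```text
time: 14.45
ee_pos: [0.5404, -0.1957, 0.0896]
eef_rot: [0.998, 0.062, 0.0, 0.0]
ft_force: [-0.3, -0.4, 4.5]
width: 0.0159
```

Request:
arm_command:
  increments:
    - {"gripper":0,"dx":0,"dy":0,"dz":0.0005,"spin":0}
    - {"gripper":0,"dx":0,"dy":0,"dz":0.0005,"spin":0}
    - {"gripper":0,"dx":0,"dy":0,"dz":0,"spin":0}
    - {"gripper":0,"dx":0,"dy":0,"dz":0,"spin":0}
    - {"gripper":0,"dx":0,"dy":0,"dz":0,"spin":0}
    - {"gripper":0,"dx":0,"dy":0,"dz":0,"spin":0}
    - {"gripper":0,"dx":0,"dy":0,"dz":0,"spin":0}
    - {"gripper":0,"dx":0,"dy":0,"dz":0,"spin":0}

```text
time: 15.45
ee_pos: [0.5404, -0.1957, 0.0887]
eef_rot: [0.998, 0.062, 0.0, 0.0]
ft_force: [0.4, 0.0, 5.1]
width: 0.0159
```

Request:
arm_command:
  increments:
    - {"gripper":0,"dx":0,"dy":0,"dz":0.0005,"spin":0}
    - {"gripper":0,"dx":0,"dy":0,"dz":0.0005,"spin":0}
    - {"gripper":0,"dx":0,"dy":0,"dz":0,"spin":0}
    - {"gripper":0,"dx":0,"dy":0,"dz":0,"spin":0}
    - {"gripper":0,"dx":0,"dy":0,"dz":0,"spin":0}
    - {"gripper":0,"dx":0,"dy":0,"dz":0,"spin":0}
    - {"gripper":0,"dx":0,"dy":0,"dz":0,"spin":0}
    - {"gripper":0,"dx":0,"dy":0,"dz":0,"spin":0}

```text
time: 16.45
ee_pos: [0.5404, -0.1957, 0.0877]
eef_rot: [0.998, 0.062, 0.0, 0.0]
ft_force: [-0.4, 0.5, 5.7]
width: 0.0158
```

Request:
arm_command:
  increments:
    - {"gripper":0,"dx":0,"dy":0,"dz":0.0005,"spin":0}
    - {"gripper":0,"dx":0,"dy":0,"dz":0.0005,"spin":0}
    - {"gripper":0,"dx":0,"dy":0,"dz":0,"spin":0}
    - {"gripper":0,"dx":0,"dy":0,"dz":0,"spin":0}
    - {"gripper":0,"dx":0,"dy":0,"dz":0,"spin":0}
    - {"gripper":0,"dx":0,"dy":0,"dz":0,"spin":0}
    - {"gripper":0,"dx":0,"dy":0,"dz":0,"spin":0}
    - {"gripper":0,"dx":0,"dy":0,"dz":0,"spin":0}

```text
time: 17.45
ee_pos: [0.5405, -0.1957, 0.087]
eef_rot: [0.998, 0.062, 0.0, -0.0]
ft_force: [-1.4, 0.6, 11.1]
width: 0.0158
```

A sharp rise (5.7 to 11.1 N over less than 1 mm) marks the seat at about 8.4 mm of push. I ease up 0.3 mm and turn anticlockwise slowly, checking torque.

Request:
arm_command:
  increments:
    - {"gripper":0,"dx":0,"dy":0,"dz":-0.0003,"spin":0}
    - {"gripper":0,"dx":0,"dy":0,"dz":0,"spin":-2}
    - {"gripper":0,"dx":0,"dy":0,"dz":0,"spin":-3}
    - {"gripper":0,"dx":0,"dy":0,"dz":0,"spin":-3}
    - {"gripper":0,"dx":0,"dy":0,"dz":0,"spin":-3}
    - {"gripper":0,"dx":0,"dy":0,"dz":0,"spin":-3}
    - {"gripper":0,"dx":0,"dy":0,"dz":0,"spin":0}
    - {"gripper":0,"dx":0,"dy":0,"dz":0,"spin":0}

```text
time: 18.45
ee_pos: [0.5405, -0.1958, 0.0871]
eef_rot: [0.983, 0.183, 0.0, 0.0]
ft_force: [-0.4, -0.8, 7.3]
width: 0.0153
```

```bash
python3 st.py
```

```text
18.45 [ 0.5405 -0.1958  0.0871] yaw -68.93 F [-0.41 -0.82  7.28] T [-0.16  0.15  0.06] 0.0153
```

Request:
arm_command:
  increments:
    - {"gripper":0,"dx":0,"dy":0,"dz":0,"spin":-5}
    - {"gripper":0,"dx":0,"dy":0,"dz":0,"spin":-7}
    - {"gripper":0,"dx":0,"dy":0,"dz":0,"spin":-7}
    - {"gripper":0,"dx":0,"dy":0,"dz":0,"spin":-7}
    - {"gripper":0,"dx":0,"dy":0,"dz":0,"spin":-7}
    - {"gripper":0,"dx":0,"dy":0,"dz":0,"spin":-7}
    - {"gripper":0,"dx":0,"dy":0,"dz":0,"spin":-5}
    - {"gripper":0,"dx":0,"dy":0,"dz":0,"spin":0}

```text
time: 19.45
ee_pos: [0.5406, -0.1958, 0.0872]
eef_rot: [0.838, 0.546, 0.0, 0.0]
ft_force: [0.6, 0.0, 5.9]
width: 0.016
```

```bash
python3 st.py; python3 look.py f wrist
```

```text
19.45 [ 0.5406 -0.1958  0.0872] yaw -23.86 F [0.62 0.04 5.87] T [-0.14  0.03  0.04] 0.016
```

View pics/f_wrist.png

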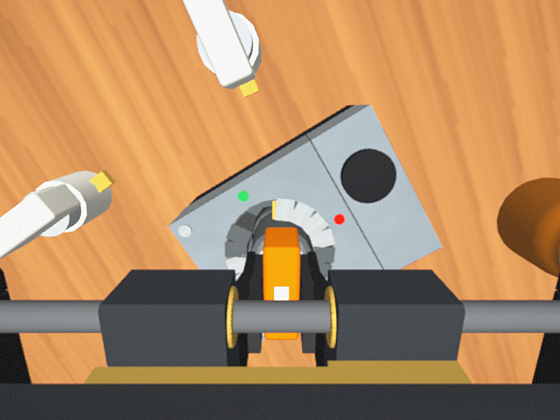

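The bar at (282,270) turns with the jaws and the torque is about nil. I finish the quarter turn.

Request:
arm_command:
  increments:
    - {"gripper":0,"dx":0,"dy":0,"dz":0,"spin":-5}
    - {"gripper":0,"dx":0,"dy":0,"dz":0,"spin":-6}
    - {"gripper":0,"dx":0,"dy":0,"dz":0,"spin":-6}
    - {"gripper":0,"dx":0,"dy":0,"dz":0,"spin":-6}
    - {"gripper":0,"dx":0,"dy":0,"dz":0,"spin":-4}
    - {"gripper":0,"dx":0,"dy":0,"dz":0,"spin":-3}
    - {"gripper":0,"dx":0,"dy":0,"dz":0,"spin":0}
    - {"gripper":0,"dx":0,"dy":0,"dz":0,"spin":0}

```text
time: 20.5
ee_pos: [0.5408, -0.1957, 0.0872]
eef_rot: [0.669, 0.744, 0.0, 0.001]
ft_force: [1.0, -0.2, 5.2]
width: 0.0157
```

```bash
python3 st.py; python3 look.py g wrist
```

```text
20.5 [ 0.5408 -0.1957  0.0872] yaw 6.07 F [ 0.97 -0.17  5.25] T [-0.15 -0.07  0.03] 0.0157
```

View pics/g_wrist.png

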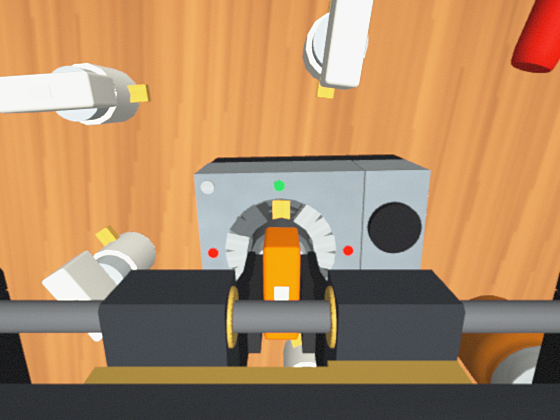

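The wrist picture shows the brass lug at (281,209), in line with the green dot at (279,185), so the lugs are on the open line. I lift slowly at first.

Request:
arm_command:
  increments:
    - {"gripper":0,"dx":0,"dy":0,"dz":-0.001,"spin":0}
    - {"gripper":0,"dx":0,"dy":0,"dz":-0.002,"spin":0}
    - {"gripper":0,"dx":0,"dy":0,"dz":-0.002,"spin":0}
    - {"gripper":0,"dx":0,"dy":0,"dz":-0.002,"spin":0}
    - {"gripper":0,"dx":0,"dy":0,"dz":-0.002,"spin":0}
    - {"gripper":0,"dx":0,"dy":0,"dz":-0.002,"spin":0}
    - {"gripper":0,"dx":0,"dy":0,"dz":0,"spin":0}
    - {"gripper":0,"dx":0,"dy":0,"dz":0,"spin":0}

```text
time: 21.55
ee_pos: [0.5402, -0.1955, 0.0977]
eef_rot: [0.669, 0.744, -0.0, -0.0]
ft_force: [1.7, -0.7, 3.3]
width: 0.0158
```

```bash
python3 st.py
```

```text
21.55 [ 0.5402 -0.1955  0.0977] yaw 6.08 F [ 1.68 -0.68  3.29] T [-0.24 -0.52  0.01] 0.0158
```

Request:
arm_command:
  increments:
    - {"gripper":0,"dx":0,"dy":0,"dz":-0.002,"spin":0}
    - {"gripper":0,"dx":0,"dy":0,"dz":-0.003,"spin":0}
    - {"gripper":0,"dx":0,"dy":0,"dz":-0.003,"spin":0}
    - {"gripper":0,"dx":0,"dy":0,"dz":-0.003,"spin":0}
    - {"gripper":0,"dx":0,"dy":0,"dz":-0.003,"spin":0}
    - {"gripper":0,"dx":0,"dy":0,"dz":-0.003,"spin":0}
    - {"gripper":0,"dx":0,"dy":0,"dz":-0.003,"spin":0}
    - {"gripper":0,"dx":0,"dy":0,"dz":0,"spin":0}

```text
time: 22.55
ee_pos: [0.5404, -0.1956, 0.1181]
eef_rot: [0.669, 0.744, 0.0, 0.0]
ft_force: [0.1, 0.4, -1.1]
width: 0.0156
```

```bash
python3 st.py
```

```text
22.55 [ 0.5404 -0.1956  0.1181] yaw 6.08 F [ 0.1   0.39 -1.13] T [-0.02 -0.03 -0.02] 0.0156
```

Request:
arm_command:
  increments:
    - {"gripper":0,"dx":0,"dy":0,"dz":-0.005,"spin":0}
    - {"gripper":0,"dx":0,"dy":0,"dz":-0.01,"spin":0}
    - {"gripper":0,"dx":0,"dy":0,"dz":-0.015,"spin":0}
    - {"gripper":0,"dx":0,"dy":0,"dz":-0.015,"spin":0}
    - {"gripper":0,"dx":0,"dy":0,"dz":-0.005,"spin":0}
    - {"gripper":0,"dx":0,"dy":0,"dz":0,"spin":0}
    - {"gripper":0,"dx":0,"dy":0,"dz":0,"spin":0}
    - {"gripper":0,"dx":0,"dy":0,"dz":0,"spin":0}

```text
time: 23.55
ee_pos: [0.54, -0.1955, 0.1673]
eef_rot: [0.669, 0.744, -0.0, -0.0]
ft_force: [0.4, -0.9, -2.7]
width: 0.0158
```

```bash
python3 st.py; python3 look.py i side; python3 -c "
from plan import *
plan((.4438,.2407,.168),6.1,1)"; python3 - <<'E'
import cv2
b=cv2.imread('pics/i_side.png')[180:310,250:400]
cv2.imwrite('pics/i_zs.png',cv2.resize(b,None,fx=4,fy=4,interpolation=cv2.INTER_CUBIC))
E
```

```text
23.55 [ 0.54   -0.1955  0.1673] yaw 6.07 F [ 0.37 -0.9  -2.74] T [-0.09  0.06  0.04] 0.0158
now [ 0.54   -0.1955  0.1674] yaw 6.07 tilt [ 3.e-04 -7.e-04 -1.e+00] spin total -0.03
[ 0.4439 -0.0496 -0.0006] -0.03
cam [ 0.079 -0.    -0.163]
```

View pics/i_zs.png

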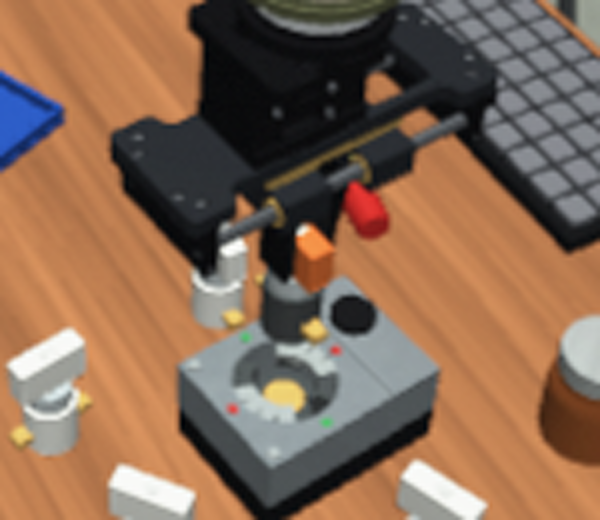

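The side view shows the cartridge hanging upright, clear above the empty well. I carry it over to the bay.

Request:
arm_command:
  increments:
    - {"gripper":0,"dx":0.03,"dy":-0.003,"dz":0,"spin":0}
    - {"gripper":0,"dx":0.055,"dy":-0.006,"dz":0,"spin":0}
    - {"gripper":0,"dx":0.055,"dy":-0.006,"dz":0,"spin":0}
    - {"gripper":0,"dx":0.055,"dy":-0.006,"dz":0,"spin":0}
    - {"gripper":0,"dx":0.055,"dy":-0.006,"dz":0,"spin":0}
    - {"gripper":0,"dx":0.055,"dy":-0.006,"dz":0,"spin":0}
    - {"gripper":0,"dx":0.055,"dy":-0.006,"dz":0,"spin":0}
    - {"gripper":0,"dx":0.04,"dy":-0.005,"dz":0,"spin":0}

```text
time: 24.6
ee_pos: [0.4532, 0.2, 0.1678]
eef_rot: [0.668, 0.744, 0.0, -0.0]
ft_force: [0.7, -0.7, -1.4]
width: 0.0158
```

Request:
arm_command:
  increments:
    - {"gripper":0,"dx":0.03,"dy":-0.004,"dz":0,"spin":0}
    - {"gripper":0,"dx":0.014,"dy":-0.0015,"dz":0,"spin":0}
    - {"gripper":0,"dx":0,"dy":0,"dz":0.01,"spin":0}
    - {"gripper":0,"dx":0,"dy":0,"dz":0.015,"spin":0}
    - {"gripper":0,"dx":0,"dy":0,"dz":0.015,"spin":0}
    - {"gripper":0,"dx":0,"dy":0,"dz":0.01,"spin":0}
    - {"gripper":0,"dx":0,"dy":0,"dz":0,"spin":0}
    - {"gripper":0,"dx":0,"dy":0,"dz":0,"spin":0}

```text
time: 25.6
ee_pos: [0.4443, 0.2408, 0.1182]
eef_rot: [0.669, 0.744, 0.0, 0.0]
ft_force: [0.6, 0.4, -0.7]
width: 0.0159
```

```bash
python3 st.py; python3 look.py k top wrist side; python3 - <<'E'
import cv2,numpy as np
a=cv2.imread('pics/k_side.png')[110:240,160:310];b=cv2.imread('pics/k_wrist.png')
cv2.imwrite('pics/k_zs.png',cv2.resize(a,None,fx=4,fy=4,interpolation=cv2.INTER_CUBIC))
E
```

```text
25.6 [0.4443 0.2408 0.1182] yaw 6.07 F [ 0.6   0.39 -0.67] T [-0.05  0.01  0.  ] 0.0159
```

View pics/k_zs.png

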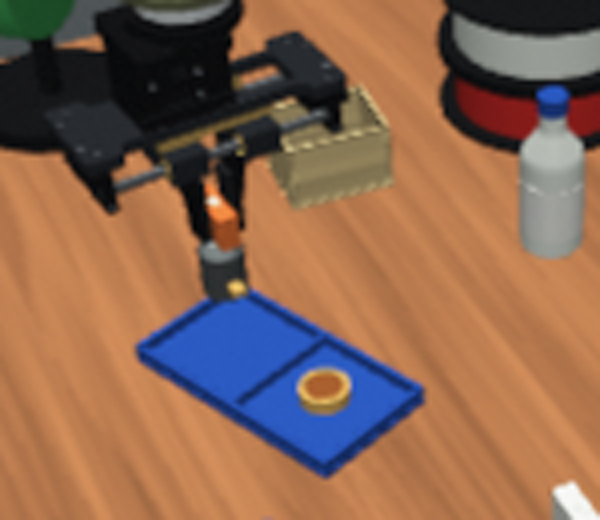

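View pics/k_wrist.png

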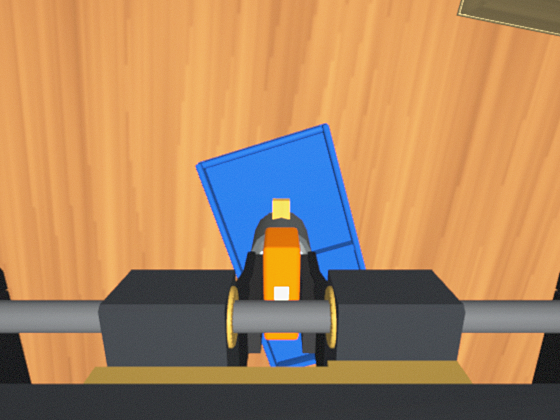

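The wrist picture shows the empty bay's far outer corners at (326,124) and (198,165), and the middle wall meeting the right rim near (354,243). I use these as a check.

```bash
python3 - <<'E'
from h import *
I=info('wrist')
a=plane(I,(326,124),.016)[:2];b=plane(I,(198,165),.016)[:2];c=plane(I,(354,243),.016)[:2]
print(a,b,c,np.linalg.norm(a-b))
x=(a-b)/np.linalg.norm(a-b)
if x[0]<0:x=-x
y=np.array([-x[1],x[0]])
print('yaw',np.degrees(np.arctan2(x[1],x[0])),'bay centre',(a+b)/2-y*.051)
S=info('side');im=cv2.imread('pics/k_side.png')
print(proj(S,(.4438,.2407,.005)),[proj(S,list(p)+[.016]) for p in (a,b)])
E
```

```text
[0.46963288 0.3097268 ] [0.37855623 0.26997822] [0.50516713 0.22043069] 0.0993725618540525
yaw 23.57790474946562 bay centre [0.44449433 0.24311014]
[217.57465088 198.04539563] [array([217.14998161, 180.05958382]), array([193.17111348, 196.24182219])]
```

The bay centre agrees to 2.5 mm. I lower quickly to about 3 mm above the floor, then slowly.

Request:
arm_command:
  increments:
    - {"gripper":0,"dx":0,"dy":0,"dz":0.012,"spin":0}
    - {"gripper":0,"dx":0,"dy":0,"dz":0.015,"spin":0}
    - {"gripper":0,"dx":0,"dy":0,"dz":0.013,"spin":0}
    - {"gripper":0,"dx":0,"dy":0,"dz":0.008,"spin":0}
    - {"gripper":0,"dx":0,"dy":0,"dz":0.004,"spin":0}
    - {"gripper":0,"dx":0,"dy":0,"dz":0.003,"spin":0}
    - {"gripper":0,"dx":0,"dy":0,"dz":0,"spin":0}
    - {"gripper":0,"dx":0,"dy":0,"dz":0,"spin":0}

```text
time: 26.75
ee_pos: [0.4442, 0.2409, 0.0632]
eef_rot: [0.669, 0.744, 0.0, 0.0]
ft_force: [0.2, -0.0, -0.7]
width: 0.0156
```

Request:
arm_command:
  increments:
    - {"gripper":0,"dx":0,"dy":0,"dz":0.001,"spin":0}
    - {"gripper":0,"dx":0,"dy":0,"dz":0.001,"spin":0}
    - {"gripper":0,"dx":0,"dy":0,"dz":0.001,"spin":0}
    - {"gripper":0,"dx":0,"dy":0,"dz":0.0005,"spin":0}
    - {"gripper":0,"dx":0,"dy":0,"dz":0.0005,"spin":0}
    - {"gripper":0,"dx":0,"dy":0,"dz":0,"spin":0}
    - {"gripper":0,"dx":0,"dy":0,"dz":0,"spin":0}
    - {"gripper":0,"dx":0,"dy":0,"dz":0,"spin":0}

```text
time: 27.75
ee_pos: [0.4441, 0.2407, 0.0589]
eef_rot: [0.669, 0.744, 0.0, -0.0]
ft_force: [0.5, 0.0, -1.0]
width: 0.0154
```

```bash
python3 st.py
```

```text
27.75 [0.4441 0.2407 0.0589] yaw 6.08 F [ 0.54  0.04 -1.03] T [-0.12  0.02  0.  ] 0.0154
```

Request:
arm_command:
  increments:
    - {"gripper":0,"dx":0,"dy":0,"dz":0.0005,"spin":0}
    - {"gripper":0,"dx":0,"dy":0,"dz":0.0005,"spin":0}
    - {"gripper":0,"dx":0,"dy":0,"dz":0.0005,"spin":0}
    - {"gripper":0,"dx":0,"dy":0,"dz":0,"spin":0}
    - {"gripper":0,"dx":0,"dy":0,"dz":0,"spin":0}
    - {"gripper":0,"dx":0,"dy":0,"dz":0,"spin":0}
    - {"gripper":0,"dx":0,"dy":0,"dz":0,"spin":0}
    - {"gripper":0,"dx":0,"dy":0,"dz":0,"spin":0}

```text
time: 28.75
ee_pos: [0.4441, 0.2408, 0.0574]
eef_rot: [0.669, 0.744, 0.0, -0.0]
ft_force: [-1.3, -0.7, 2.4]
width: 0.0159
```

Request:
arm_command:
  increments:
    - {"gripper":0,"dx":0,"dy":0,"dz":0.0003,"spin":0}
    - {"gripper":0,"dx":0,"dy":0,"dz":0,"spin":0}
    - {"gripper":0,"dx":0,"dy":0,"dz":0,"spin":0}
    - {"gripper":0,"dx":0,"dy":0,"dz":0,"spin":0}
    - {"gripper":0,"dx":0,"dy":0,"dz":0,"spin":0}
    - {"gripper":0,"dx":0,"dy":0,"dz":0,"spin":0}
    - {"gripper":0,"dx":0,"dy":0,"dz":0,"spin":0}
    - {"gripper":0,"dx":0,"dy":0,"dz":0,"spin":0}
  grip_force: 10

```text
time: 29.75
ee_pos: [0.4441, 0.2408, 0.0574]
eef_rot: [0.669, 0.744, 0.0, -0.0]
ft_force: [-2.0, -1.0, 6.4]
width: 0.0161
```

```bash
python3 st.py
```

```text
29.75 [0.4441 0.2408 0.0574] yaw 6.07 F [-2.01 -1.    6.43] T [-0.39  0.57  0.05] 0.0161
```

The force rise to 6.4 N with no further descent means it stands on the floor at the expected height. I open and retreat upward.

Request:
arm_command:
  increments:
    - {"gripper":25,"dx":0,"dy":0,"dz":0,"spin":0}
    - {"gripper":40,"dx":0,"dy":0,"dz":0,"spin":0}
    - {"gripper":60,"dx":0,"dy":0,"dz":0,"spin":0}
    - {"gripper":70,"dx":0,"dy":0,"dz":0,"spin":0}
    - {"gripper":70,"dx":0,"dy":0,"dz":0,"spin":0}
    - {"gripper":70,"dx":0,"dy":0,"dz":-0.01,"spin":0}
    - {"gripper":70,"dx":0,"dy":0,"dz":-0.02,"spin":0}
    - {"gripper":70,"dx":0,"dy":0,"dz":-0.03,"spin":0}

```text
time: 30.75
ee_pos: [0.4437, 0.2405, 0.1178]
eef_rot: [0.669, 0.744, -0.0, -0.0]
ft_force: [0.9, 0.3, 0.6]
width: 0.0606
```

Request:
arm_command:
  increments:
    - {"gripper":70,"dx":0,"dy":0,"dz":-0.04,"spin":0}
    - {"gripper":70,"dx":0,"dy":0,"dz":-0.04,"spin":0}
    - {"gripper":70,"dx":0,"dy":0,"dz":-0.02,"spin":0}
    - {"gripper":70,"dx":0,"dy":0,"dz":0,"spin":0}
    - {"gripper":70,"dx":0,"dy":0,"dz":0,"spin":0}
    - {"gripper":70,"dx":0,"dy":0,"dz":0,"spin":0}
    - {"gripper":70,"dx":0,"dy":0,"dz":0,"spin":0}
    - {"gripper":70,"dx":0,"dy":0,"dz":0,"spin":0}

```text
time: 31.75
ee_pos: [0.4439, 0.2407, 0.2167]
eef_rot: [0.669, 0.744, -0.0, -0.0]
ft_force: [0.3, -1.1, -0.3]
width: 0.0607
```

```bash
python3 st.py; python3 look.py m side wrist; python3 - <<'E'
import cv2
a=cv2.imread('pics/m_side.png')[110:240,160:310]
cv2.imwrite('pics/m_zs.png',cv2.resize(a,None,fx=4,fy=4,interpolation=cv2.INTER_CUBIC))
E
```

```text
31.75 [0.4439 0.2407 0.2167] yaw 6.08 F [ 0.26 -1.06 -0.27] T [-0.1   0.05  0.04] 0.0607
```

View pics/m_zs.png

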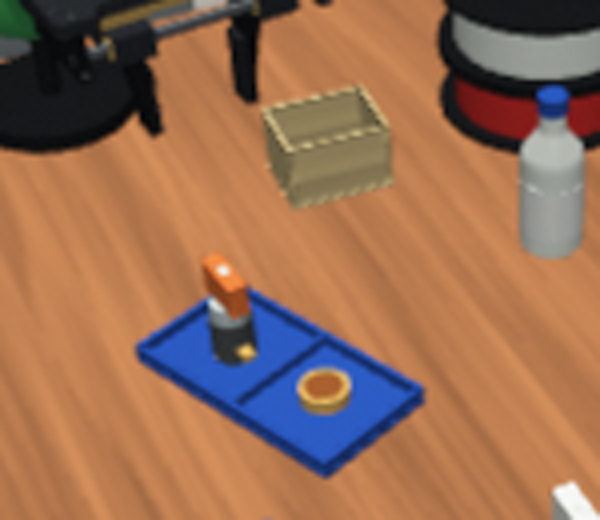

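View pics/m_wrist.png

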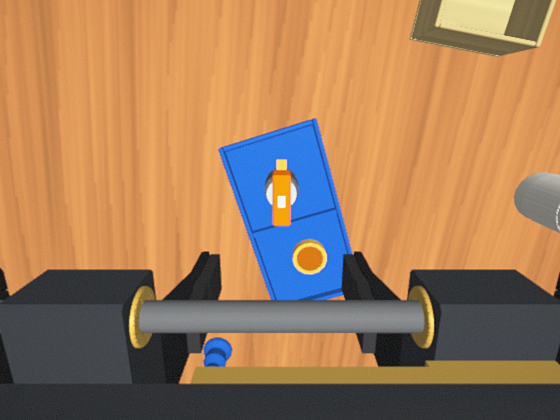

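View pics/m_side.png

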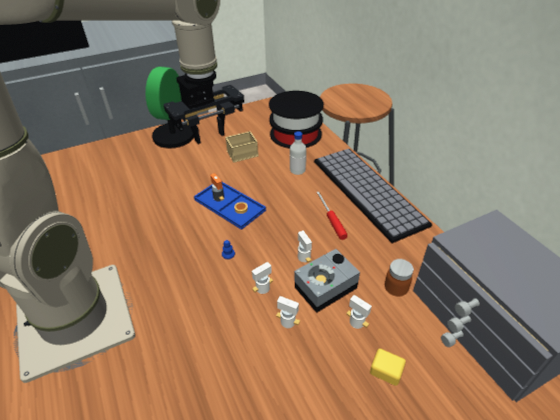

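The cartridge stands upright in the middle of the empty bay: in the side crop its base is at about (235,358) and its bar at (226,285), and in the wrist picture it is at (281,195). The gripper is clear and everything else is where it was, so I hand in.

```bash
python3 -c "
from bench import job
print(job.close_job())"
```

```text
the job is handed in; nothing more can be done
None
```

The cartridge is out of the carriage and standing upright in the tray's empty bay. I handed the job in at about 32 s of the 72 s allowed; no verdict was reported.

- **Release button:** It bottomed at 68.2 mm with 13 N.
- **Grip:** The first grip closed on the cartridge's neck (25 mm wide instead of 16 mm). I opened, went up 6 mm and gripped the bar itself at 15.8 mm.
- **Push, turn and lift:** The cartridge reached its seat after about 8.4 mm, at 11 N. I turned it about 89° anticlockwise with almost no torque. A picture showed the brass lug in line with the green dot before I lifted it out.
- **Set down:** It met the bay floor with about 6 N, with the gripper at the height expected for a cartridge resting on the floor.

**Last checks:** By the gripper's position, its axis is within 3 mm of the measured bay centre. The pictures show it upright, the gripper clear with no contact force, and nothing else visibly moved.

**Disagreements:** Two small ones, neither of which mattered:
- Heights measured from the pictures came out 1–3 mm above the given ones.
- The two estimates of the bay centre differed by 2.5 mm.

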